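# Slide the carving through the gap and home against the sprung stop

### The job

The heavy stone carving has to stand against the bench's end stop for drilling: push it on its plinth along the bench, never lifting or tipping it, through the gap between the vise and the chisel block, without it or you touching either of them or shifting the torso, tin and offcut. Then press it squarely against the stop's sprung pad by feel, with a steady push of about 10 N on the pad and never over 18 N, and leave it there, touching the pad and square to it.

Things in the scene. Friction and masses are not known exactly. Their poses are not given: they have to be found in the camera images.
- carving: Loose, 0.67 to 0.95 kg: square dark wood plinth 120 x 120 mm, 36 mm high, with a low stone tortoise on it (dome 92 mm across, top at 71 mm). Too wide to grip: push the plinth's sides low down; sliding takes 2 to 5 N. Origin: centre of its underside; x, y square to its sides, x within 0.3 rad of the stop's x at the start. It starts before the gap, 70 to 100 mm to the stop's -y side.
- stop: Fixed end stop: dark steel block 50 (x) x 100 (y) x 70 mm high. Origin: centre of the block's underside, on the bench; its front faces -x, z up. The carving goes straight along the stop's +x at y = 0, through the gap, up to the pad in front of the block.
- stop_front (a point): Centre of the stop block's front face (30 mm up). A pad 70 mm wide, 36 high, centred in front of it on a screw set anew each time, not measured: its face stands 25 to 65 mm out (-x), so feel for it. It is sprung: yields 1 mm per 2 N from first touch, solid after 14 mm; when you let go it pushes the carving back a few mm until friction holds it, still touching.
- vise: Fixed small bench vise, grey and dark steel, 80 (x) x 70 (y) x 110 mm high. Origin: centre of its underside. It stands beside the gap, 280 to 320 mm before the stop (stop's -x), 120 to 130 mm to the stop's +y or -y side, axes within 0.06 rad of the stop's. The gap to the chisel block is at least 165 mm wide. Not to be touched.
- chisel_block: Fixed pale wood block 80 (x) x 70 (y) x 62 mm high with five upright chisels, handles up to 140 mm. Origin: centre of its underside. It stands on the other side of the gap from the vise, placed likewise. Not to be touched.
- torso_center (a point): Bystander: dark bronze torso figurine, 48 mm across, 116 mm high; the point is half-way up. Leave it.
- tin_center (a point): Bystander: tin can, 60 mm across, 85 mm high; the point is half-way up. Leave it.
- offcut_center (a point): Bystander: pale wood offcut, 90 x 45 x 30 mm; the point is its centre. Leave it.
Not all that is in view belongs to the job. Leave any green look-alike of the carving alone.

How it is judged:
By the outcome, as a careful person would: the job done as asked, in the order asked, and still so for the second after the job is handed in, with the robot touching nothing.
It also fails if it takes over 66 s, if anything falls off the work surface, if the arm or the gripper's body presses on something with over 40 N, if the wrist force passes 120 N, or if a joint passes its speed limit or range.

### The arm

A 6-joint arm with a two-finger parallel gripper is mounted at the origin on the work surface. World frame = base frame: x ahead of the robot, y to its left, z up, the work surface at z = 0. Lengths are in m, angles in rad, forces in N, time in s.
With the tool pointing down it reaches from about 0.325 to 0.775 m from the base axis. Payload 9.3 kg.
Tool frame: the origin (TCP) lies midway between the tips of the shut fingers; the grasp point (between the pads) lies 19 mm behind it; z points along the fingers, y is the line along which they close (so a half turn about z gives the same grasp; the last joint's range is limited). The gripper opens to 85 mm and grips with 20 to 120 N. Pads are 22 mm wide; open, the fingers measure 114 mm over their backs; the gripper's body (76 mm by 85 mm) begins 54 mm behind the grasp point. The pads swing forward as they close: fully open they stand 13 mm farther back than shut.
Start: joints at [-1.406, 0.259, 0.021, 1.334, 0, 1.418], TCP at [0.172, -0.522, 0.231] pointing down, gripper open.
Joint ranges: [-3.04, 3.04], [-0.91, 1.82], [-1.04, 1.36], [-1.92, 1.95], [-1.52, 1.45], [-3.14, 3.14]. Speed limits (rad/s): [2.22, 2.22, 2.79, 3.14, 3.14, 3.14].

### API

Orientations are given as a 3x3 rotation matrix whose columns are the frame's x, y, z axes.
In Python, from plant import env gives the robot as it stands.
- The arm moves only by the tool arm_command, never from a script. Its argument "series" is a list of rows, each an object of numbers: "tx", "ty", "tz": the shift along the tool's x, y, z in cm; "rx", "ry", "rz": the turn, a rotation vector about the tool's x, y, z in rad; "hand": the finger opening in cm, from 0 to 8.54. A call has 1 to 20 rows; each row is the pose to reach, as a shift and turn from the pose commanded when the call began, along the tool's axes at that moment; what a row does not reach only later rows make up. A row lasts 1/12 s, in which the tool goes at most 41.7 mm and 7.16 degrees, less where a joint would pass 70% of its speed; a pose out of reach is approached as far as the arm can. A call with a gripper value outside its range is refused whole. The fingers move at their own pace and stop on an object; the grip force is fixed at half the most. Time passes only in rows, so rows that repeat a pose let the fingers close. It gives the time, the measured TCP pose, the force, the opening and the grip force at its end, in the units of the state.
- env.sense(): the state, without advancing time (a new reading comes with each control period).
- env.camera(name): name is "scene" or "top"; returns the picture (480x640x3 uint8, red, green, blue); there is no depth.
- env.camera_model(name): a dict with "intrinsics" (3x3 intrinsics, pixels), "distortion" ([k1, k2, p1, p2, k3] as OpenCV has them; the pictures are not rectified), "R" (3x3) and "t" (3): a world point X has camera coordinates R X + t. Camera axes: x right, y down, z forward; pixel columns grow to the right and rows downward; lengths in m; the calibration is good to about 2 mm. A picture is of the moment at which its call begins. camera_model takes no time and is no camera call.
- env.close_job(): hands the job in; it is judged then, once.
The state is a dict: "clock": time; "joints": joint angles; "joint_vel": joint speeds; "joint_efforts": joint torques, N m; "eef_pos": TCP position; "ee_rot": TCP orientation; "wrist_force": force on the tool from outside, world axes, zero at the start; "torque": the same for the moment, N m; "grip_width": finger opening in m; "finger_force": force on a finger pad.
Only numpy, scipy, OpenCV 4.12 (cv2) and the standard library are available. Lean on these libraries where they do the work, as an engineer would, in place of code of your own. Each camera call takes 0.05 s, during which the arm holds its last target. There are 200 camera calls.

## Working session

There is one attempt and no reset: what is moved stays moved. The work goes in short steps, Python scripts to look and compute and a tool call to move; the robot and the scene stay as the last step left them, time stands still between calls to the robot, and variables do not carry over. Pictures are saved under pics/ and viewed, at most 10 in all, crops included, and the job is handed in when it is done.

Besides the shell and the picture viewer there is one more tool, called after "Emit:" by a JSON object that holds its "name" and its "arguments". arm_command: Moves the arm, as the interface text tells. Its arguments: {"type":"object","properties":{"series":{"type":"array"}},"required":["series"]}

```bash
mkdir -p pics; ls; python3 - <<'E'
from plant import env
import cv2,numpy as np
np.set_printoptions(precision=4,suppress=True)
for n in("scene","top"):
    cv2.imwrite(f"pics/{n}0.png",env.camera(n)[:,:,::-1]); m=env.camera_model(n)
    print(n,m)
s=env.sense(); print(s)
E
```

```text
pics
scene {'intrinsics': array([[543.153 ,   0.    , 326.6471],
       [  0.    , 543.153 , 240.5385],
       [  0.    ,   0.    ,   1.    ]]), 'distortion': array([-0.1593,  0.    ,  0.    ,  0.    ,  0.    ]), 'R': array([[ 0.7958,  0.6054,  0.0145],
       [ 0.4036, -0.5123, -0.7581],
       [-0.4515,  0.6092, -0.652 ]]), 't': array([-0.4926, -0.1693,  1.4683])}
top {'intrinsics': array([[505.0286,   0.    , 313.4307],
       [  0.    , 505.0286, 236.6592],
       [  0.    ,   0.    ,   1.    ]]), 'distortion': array([-0.101,  0.   ,  0.   ,  0.   ,  0.   ]), 'R': array([[ 0.0101, -0.9999, -0.0139],
       [-0.9804, -0.0071, -0.1969],
       [ 0.1967,  0.0156, -0.9803]]), 't': array([0.0371, 0.5982, 1.1277])}
{'clock': 0.1, 'joints': array([-1.4056,  0.2592,  0.0209,  1.3337,  0.    ,  1.4182]), 'joint_vel': array([-0.0007, -0.0003,  0.0009,  0.0018,  0.0008, -0.0002]), 'joint_efforts': array([  0.0047, -55.6694,  34.5067,   0.0117,  -0.0002,   0.    ]), 'eef_pos': array([ 0.1718, -0.5222,  0.2307]), 'ee_rot': array([[ 0.9499,  0.3125, -0.0002],
       [ 0.3125, -0.9499,  0.0012],
       [ 0.0002, -0.0012, -1.    ]]), 'wrist_force': array([ 0.5202, -0.9671,  0.875 ]), 'torque': array([-0.01  , -0.0333, -0.0495]), 'finger_force': 0.0, 'grip_width': 0.08576288317024108}
```

View pics/top0.png

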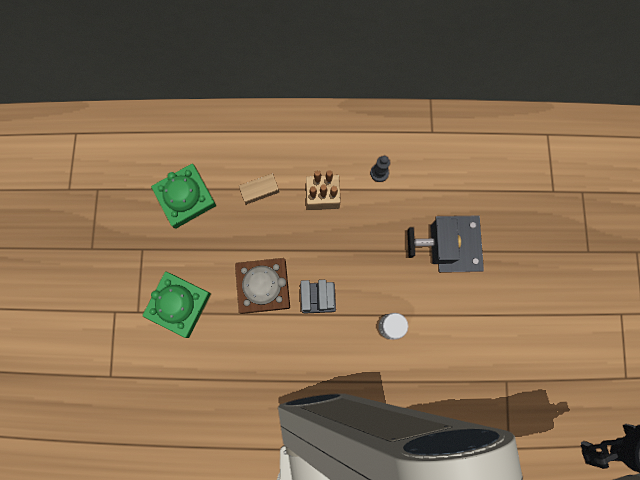

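View pics/scene0.png

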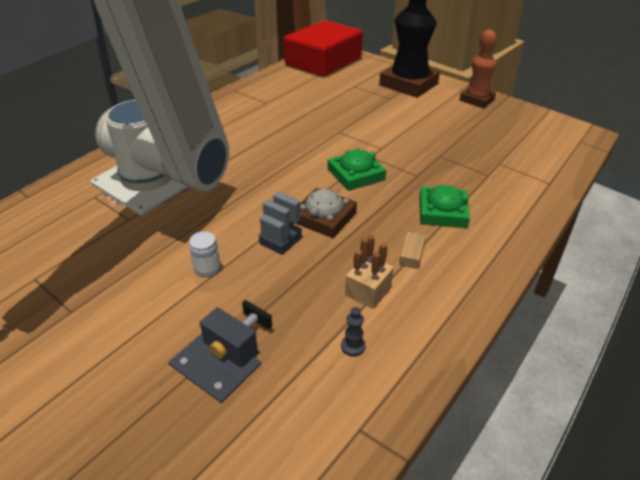

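The top view shows:
- carving at about (262,286), dark plinth
- vise (317,296) and chisel block (323,190)
- stop block (433–483, 216–272) with its pad at (410,242)
- torso (380,168), tin (394,326), offcut (259,189)
- green look-alikes on the left

The push runs toward world −y.

```bash
python3 - <<'E'
import cv2
a=cv2.imread("pics/top0.png")[150:350,225:491]; cv2.imwrite("pics/topc.png",cv2.resize(a,None,fx=3,fy=3,interpolation=cv2.INTER_CUBIC))
a=cv2.imread("pics/scene0.png")[180:400,160:426]; cv2.imwrite("pics/scenec.png",cv2.resize(a,None,fx=2.7,fy=2.7,interpolation=cv2.INTER_CUBIC))
E
```

```text
(no output)
```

View pics/topc.png

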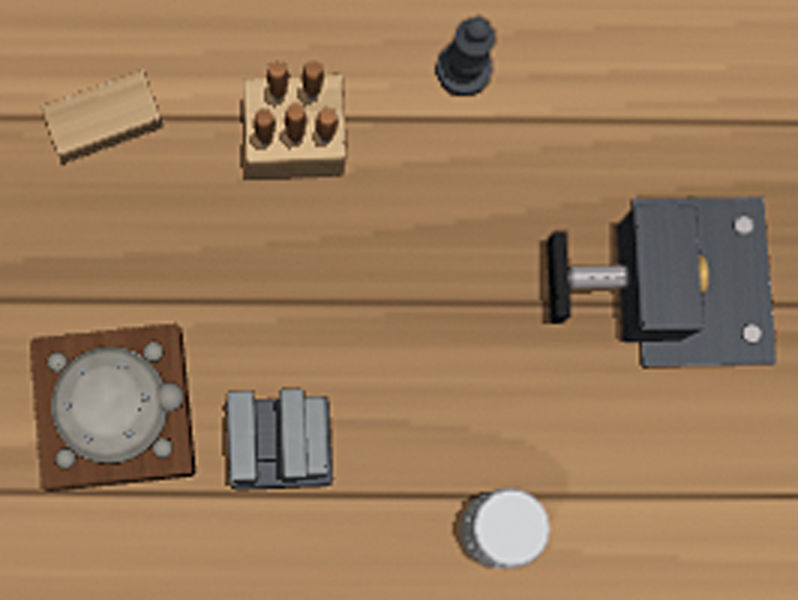

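View pics/scenec.png

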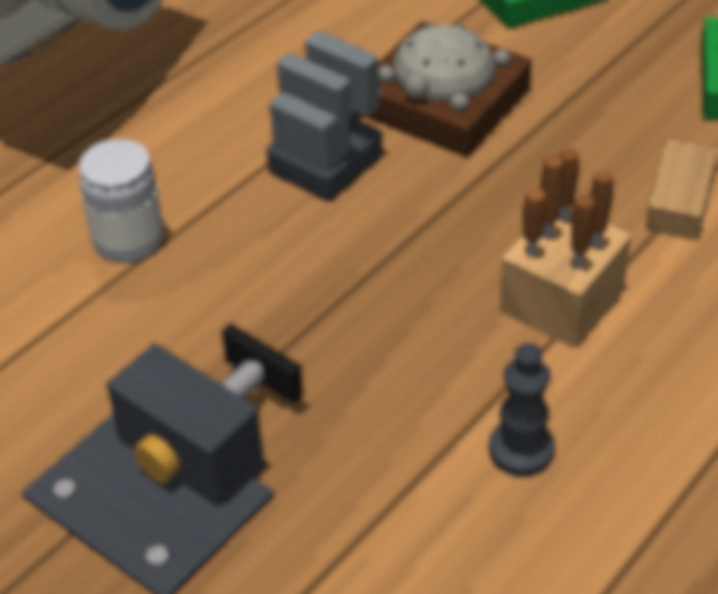

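The crop gives clear corners: block top about (634,199)-(642,329)-(702,334)-(699,205), pad top edge (550,232)-(570,322), and plinth top (31,340)-(181,325)-(193,471)-(42,490). I'll convert these to positions and check them against the known sizes.

```bash
cat > h.py <<'E'
import numpy as np,cv2
from plant import env
np.set_printoptions(precision=4,suppress=True)
def ray(name,uv,z):
    m=env.camera_model(name);K=m["intrinsics"];d=m["distortion"];R=m["R"];t=m["t"]
    n=cv2.undistortPoints(np.array(uv,float).reshape(-1,1,2),K,d)[:,0]
    D=np.c_[n,np.ones(len(n))]@R; C=-R.T@t
    return C+D*((z-C[2])/D[:,2])[:,None]
def proj(name,X):
    m=env.camera_model(name)
    return cv2.projectPoints(np.array(X,float).reshape(-1,1,3),cv2.Rodrigues(m["R"])[0],m["t"],m["intrinsics"],m["distortion"])[0][:,0]
tc=lambda p:[((c+.5)/3-.5+225,(r+.5)/3-.5+150) for c,r in p]
sc=lambda p:[((c+.5)/2.7-.5+160,(r+.5)/2.7-.5+180) for c,r in p]
E
python3 - <<'E'
from h import *
def show(n,p,z,cam="top"):
    X=ray(cam,(tc if cam=="top" else sc)(p),z); e=np.roll(X,-1,0)-X
    print(n,cam,X[:,:2].tolist() and X[:,:2].round(4).tolist(),"c",X.mean(0)[:2],"len",np.linalg.norm(e,axis=1),"ang",np.arctan2(e[:,1],e[:,0]))
m=env.camera_model("top");print(-m["R"].T@m["t"])
show("block top",[(634,199),(642,329),(702,334),(699,205)],.07)
show("plate",[(699,197),(763,197),(776,364),(642,367)],.005)
show("pad top",[(550,232),(567,232),(569,322),(549,322)],.048)
show("plinth",[(31,340),(181,325),(193,471),(42,490)],.036)
show("chis",[(246,80),(344,74),(345,159),(247,164)],.062)
show("vise base",[(226,488),(331,487)],.02); show("vise top",[(228,393),(252,392),(255,480),(229,482)],.110)
show("vise top2",[(280,389),(305,389)],.110)
show("tin",[(513,528)],.085); show("torso",[(466,78)],.0);show("offcut",[(43,109),(143,70),(161,118),(64,160)],.03)
show("block top",[(154,345),(108,382),(214,448),(257,404)],.07,"scene")
show("plinth",[(467,128),(530,70)],.036,"scene")
show("chis",[(502,262),(574,300),(629,237)],.062,"scene")
show("vise bot",[(269,157),(329,199),(382,151)],.0,"scene")
E
```

```text
[0.3642 0.0238 1.2238]
block top top [[0.6475, -0.2462], [0.5443, -0.2485], [0.5406, -0.2952], [0.6431, -0.2976]] c [ 0.5939 -0.2719] len [0.1032 0.0469 0.1025 0.0516] ang [-3.119  -1.6489 -0.0231  1.4856]
plate top [[0.6657, -0.316], [0.6662, -0.3701], [0.5261, -0.3734], [0.5232, -0.2627]] c [ 0.5953 -0.3306] len [0.0541 0.1401 0.1107 0.1521] ang [-1.5613 -3.1185  1.5971 -0.3581]
pad top top [[0.6253, -0.1829], [0.6254, -0.1965], [0.553, -0.196], [0.5529, -0.1802]] c [ 0.5891 -0.1889] len [0.0136 0.0725 0.0158 0.0725] ang [-1.563   3.1348  1.5771 -0.0373]
plinth top [[0.5371, 0.2292], [0.5502, 0.1099], [0.435, 0.0982], [0.4188, 0.2161]] c [0.4853 0.1633] len [0.12   0.1158 0.119  0.119 ] ang [-1.4612 -3.0404  1.7074  0.1103]
chis top [[0.7454, 0.0601], [0.7509, -0.0186], [0.6803, -0.0193], [0.6757, 0.0584]] c [0.7131 0.0201] len [0.0788 0.0707 0.0778 0.0698] ang [-1.5007 -3.1314  1.6301  0.0243]
vise base top [[0.4229, 0.0729], [0.4244, -0.0099]] c [0.4237 0.0315] len [0.0828 0.0828] ang [-1.5522  1.5894]
vise top top [[0.4882, 0.0688], [0.4891, 0.0511], [0.4245, 0.0481], [0.4229, 0
[... 397 characters left out ...]
 0.1305], [0.6868, 0.2091]] c [0.7261 0.1786] len [0.0886 0.0443 0.0865 0.0475] ang [-1.1774 -2.7726  2.0008  0.4143]
block top scene [[0.5467, -0.2516], [0.5466, -0.2958], [0.6437, -0.2913], [0.6403, -0.2459]] c [ 0.5943 -0.2712] len [0.0441 0.0972 0.0456 0.0937] ang [-1.5748  0.0457  1.6452 -3.0803]
plinth scene [[0.5511, 0.1114], [0.5463, 0.2134]] c [0.5487 0.1624] len [0.1021 0.1021] ang [ 1.6187 -1.5229]
chis scene [[0.6858, -0.0256], [0.7507, -0.0253], [0.7469, 0.0569]] c [0.7278 0.002 ] len [0.065  0.0823 0.1027] ang [ 0.0047  1.6173 -2.2086]
vise bot scene [[0.4127, 0.0071], [0.4903, -0.0019], [0.4856, 0.075]] c [0.4629 0.0267] len [0.0781 0.077  0.0996] ang [-0.1159  1.6313 -2.3922]
```

Sizes agree with the given ones to within a few mm. I'll refine the angles with a line detector and find the green corners and reach margins.

```bash
python3 - <<'E'
from h import *
for cam in("top","scene"):
    g=cv2.imread(f"pics/{cam}0.png",0)
    L=cv2.createLineSegmentDetector().detect(g)[0][:,0]
    for n,c,zs in(("stop",(.60,-.29),(.07,.004)),("pad",(.589,-.185),(.048,)),("plinth",(.485,.163),(.036,)),("chis",(.713,.02),(.062,)),("vise",(.457,.034),(.11,0.0))):
        uv=proj(cam,[[*c,.04]])[0]
        for l in L:
            mid=(l[:2]+l[2:])/2
            if np.hypot(*(mid-uv))<46 and np.hypot(*(l[2:]-l[:2]))>(20 if n!="pad" else 16):
                o=[]
                for z in zs:
                    X=ray(cam,[l[:2],l[2:]],z)[:,:2];d=X[1]-X[0];a=np.arctan2(d[1],d[0])
                    o.append((round(z,3),X.mean(0).round(4).tolist(),round(float(np.hypot(*d)),3),round(float((a+np.pi/4)%(np.pi/2)-np.pi/4),3)))
                print(cam,n,mid.round(0),o)
a=cv2.imread("pics/top0.png");h=cv2.cvtColor(a,cv2.COLOR_BGR2HSV)
m=cv2.inRange(h,(45,120,40),(80,255,255))
for c in cv2.findContours(m,0,2)[0]:
    if cv2.contourArea(c)>300:
        b=cv2.boxPoints(cv2.minAreaRect(c)); print("green",ray("top",b,.036)[:,:2].tolist())
E
```

```text
top stop [440. 263.] [(0.07, [0.535, -0.2513], 0.05, 0.04), (0.004, [0.5448, -0.2671], 0.053, 0.04)]
top stop [437. 239.] [(0.07, [0.5931, -0.2468], 0.092, 0.018), (0.004, [0.6062, -0.2623], 0.098, 0.018)]
top stop [461. 272.] [(0.07, [0.5151, -0.2988], 0.1, 0.036), (0.004, [0.5238, -0.3173], 0.105, 0.036)]
top stop [480. 232.] [(0.07, [0.6103, -0.35], 0.078, 0.023), (0.004, [0.6243, -0.3714], 0.083, 0.023)]
top stop [449. 215.] [(0.07, [0.6501, -0.2782], 0.078, 0.016), (0.004, [0.6665, -0.2955], 0.082, 0.016)]
top stop [410. 241.] [(0.07, [0.5866, -0.1824], 0.056, 0.008), (0.004, [0.5993, -0.1942], 0.06, 0.008)]
top pad [426. 239.] [(0.048, [0.5968, -0.2258], 0.04, 0.139)]
top pad [440. 263.] [(0.048, [0.5383, -0.2566], 0.051, 0.04)]
top pad [425. 244.] [(0.048, [0.584, -0.2225], 0.039, -0.03)]
top pad [448. 259.] [(0.048, [0.5485, -0.2763], 0.042, 0.04)]
top pad [406. 243.] [(0.048, [0.5863, -0.1761], 0.061, 0.032)]
top pad [437. 239.] [(0.048, [0.5975, -0.252], 0.094, 0.018)]
top pad [410. 241.] [(0.048, [0.5908, -0.1863], 0.057, 0.008)]
top plinth [288. 283.] [(0.036, [0.4921, 0.
[... 5204 characters left out ...]
), (0.0, [0.3622, 0.1153], 0.067, 0.02)]
scene vise [270. 242.] [(0.11, [0.5319, -0.0783], 0.049, 0.041), (0.0, [0.4424, 0.0133], 0.056, 0.041)]
scene vise [316. 221.] [(0.11, [0.5628, 0.0319], 0.078, 0.102), (0.0, [0.4779, 0.1401], 0.089, 0.102)]
scene vise [246. 252.] [(0.11, [0.5151, -0.1335], 0.059, 0.005), (0.0, [0.423, -0.0502], 0.069, 0.005)]
green [[0.4096073595720552, 0.4511537659928959], [0.5192810114151096, 0.402572206700515], [0.4643584204138791, 0.2850968364276924], [0.3569375116795214, 0.334366750415144]]
green [[0.7325147956100657, 0.4551041930957713], [0.7944973913334692, 0.3506644650120093], [0.6790747540000109, 0.2817336243088078], [0.6190337000573198, 0.38406389885307146]]
```

```bash
cat >> h.py <<'E'
from scipy.spatial.transform import Rotation as Ro
def to(p,yaw,base=None):
    s=env.sense(); P,R=(s["eef_pos"],s["ee_rot"]) if base is None else base
    c,n=np.cos(yaw),np.sin(yaw); G=np.array([[c,n,0],[n,-c,0],[0,0,-1.]])
    print("shift cm",(R.T@(np.array(p)-P)*100).round(2),"rot",Ro.from_matrix(R.T@G).as_rotvec().round(3))
    return np.array(p),G
E
python3 - <<'E'
from h import *
to([.42,-.15,.23],1.7)
to([.40,.10,.20],2.6)
E
```

```text
shift cm [ 35.2  -27.6    0.11] rot [-0.001 -0.001 -1.382]
shift cm [ 41.12 -51.97   3.14] rot [-0.    -0.001 -2.282]
```

Emit:
{"name": "arm_command", "arguments": {"series": [{"tx":35,"ty":-27.5,"tz":0,"rz":-1.38},{"tx":35,"ty":-27.5,"tz":0,"rz":-1.38},{"tx":35,"ty":-27.5,"tz":0,"rz":-1.38},{"tx":35,"ty":-27.5,"tz":0,"rz":-1.38},{"tx":35,"ty":-27.5,"tz":0,"rz":-1.38},{"tx":35,"ty":-27.5,"tz":0,"rz":-1.38},{"tx":35,"ty":-27.5,"tz":0,"rz":-1.38},{"tx":35,"ty":-27.5,"tz":0,"rz":-1.38},{"tx":35,"ty":-27.5,"tz":0,"rz":-1.38},{"tx":35,"ty":-27.5,"tz":0,"rz":-1.38},{"tx":35,"ty":-27.5,"tz":0,"rz":-1.38},{"tx":41,"ty":-52,"tz":3,"rz":-2.28},{"tx":41,"ty":-52,"tz":3,"rz":-2.28},{"tx":41,"ty":-52,"tz":3,"rz":-2.28},{"tx":41,"ty":-52,"tz":3,"rz":-2.28},{"tx":41,"ty":-52,"tz":3,"rz":-2.28},{"tx":41,"ty":-52,"tz":3,"rz":-2.28},{"tx":41,"ty":-52,"tz":3,"rz":-2.28},{"tx":41,"ty":-52,"tz":3,"rz":-2.28},{"tx":41,"ty":-52,"tz":3,"rz":-2.28}]}}

```text
$.series[0]: bad value
```

```bash
python3 - <<'E'
from h import *
s=env.sense();print(s["eef_pos"],s["joints"],s["clock"])
to([.375,.16,.15],np.pi+.02)
to([.375,.16,.008],np.pi+.02)
E
```

```text
[ 0.1718 -0.5222  0.2307] [-1.4056  0.2592  0.0209  1.3337  0.      1.4182] 0.1
shift cm [ 40.61 -58.45   8.15] rot [ 0.    -0.002 -2.844]
shift cm [ 40.61 -58.43  22.35] rot [ 0.    -0.002 -2.844]
```

Emit:
{"name": "arm_command", "arguments": {"series": [{"tx":35,"ty":-27.5,"tz":0,"rx":0,"ry":0,"rz":-1.38,"hand":8.5}]}}

```text
clock: 0.18
eef_pos: [0.1929, -0.4914, 0.2297]
ee_rot: [[0.906, 0.423, -0.001], [0.423, -0.906, -0.0], [-0.001, -0.001, -1.0]]
wrist_force: [0.7, 0.6, -0.3]
grip_width: 0.0848
finger_force: 0.0
```

Emit:
{"name": "arm_command", "arguments": {"series": [{"tx":35,"ty":-21,"tz":0,"rx":0,"ry":0,"rz":-1.26,"hand":8.5},{"tx":35,"ty":-21,"tz":0,"rx":0,"ry":0,"rz":-1.26,"hand":8.5},{"tx":35,"ty":-21,"tz":0,"rx":0,"ry":0,"rz":-1.26,"hand":8.5},{"tx":35,"ty":-21,"tz":0,"rx":0,"ry":0,"rz":-1.26,"hand":8.5},{"tx":35,"ty":-21,"tz":0,"rx":0,"ry":0,"rz":-1.26,"hand":8.5},{"tx":35,"ty":-21,"tz":0,"rx":0,"ry":0,"rz":-1.26,"hand":8.5},{"tx":35,"ty":-21,"tz":0,"rx":0,"ry":0,"rz":-1.26,"hand":8.5},{"tx":35,"ty":-21,"tz":0,"rx":0,"ry":0,"rz":-1.26,"hand":8.5},{"tx":35,"ty":-21,"tz":0,"rx":0,"ry":0,"rz":-1.26,"hand":8.5},{"tx":35,"ty":-21,"tz":0,"rx":0,"ry":0,"rz":-1.26,"hand":8.5},{"tx":43.7,"ty":-44.3,"tz":3,"rx":0,"ry":0,"rz":-2.16,"hand":8.5},{"tx":43.7,"ty":-44.3,"tz":3,"rx":0,"ry":0,"rz":-2.16,"hand":8.5},{"tx":43.7,"ty":-44.3,"tz":3,"rx":0,"ry":0,"rz":-2.16,"hand":8.5},{"tx":43.7,"ty":-44.3,"tz":3,"rx":0,"ry":0,"rz":-2.16,"hand":8.5},{"tx":43.7,"ty":-44.3,"tz":3,"rx":0,"ry":0,"rz":-2.16,"hand":8.5},{"tx":43.7,"ty":-44.3,"tz":3,"rx":0,"ry":0,"rz":-2.16,"hand":8.5},{"tx":43.7,"ty":-44.3,"tz":3,"rx":0,"ry":0,"rz":-2.16,"hand":8.5},{"tx":43.7,"ty":-44.3,"tz":3,"rx":0,"ry":0,"rz":-2.16,"hand":8.5},{"tx":43.7,"ty":-44.3,"tz":3,"rx":0,"ry":0,"rz":-2.16,"hand":8.5},{"tx":43.7,"ty":-44.3,"tz":3,"rx":0,"ry":0,"rz":-2.16,"hand":8.5}]}}

```text
clock: 1.85
eef_pos: [0.3998, 0.0999, 0.2011]
ee_rot: [[-0.858, 0.514, -0.0], [0.514, 0.858, -0.0], [0.0, -0.0, -1.0]]
wrist_force: [1.2, 0.7, -0.4]
grip_width: 0.0848
finger_force: 0.0
```

```bash
python3 - <<'E'
from h import *
s=env.sense();print(s["eef_pos"],s["joints"],s["clock"])
to([.375,.16,.15],np.pi+.02)
to([.375,.16,.010],np.pi+.02)
E
```

```text
[0.3998 0.0999 0.2011] [ 0.0406  0.0358 -0.3278  1.2075 -0.      0.5807] 1.85
shift cm [5.22 3.88 5.11] rot [-0.   -0.   -0.56]
shift cm [ 5.22  3.88 19.11] rot [-0.   -0.   -0.56]
```

Emit:
{"name": "arm_command", "arguments": {"series": [{"tx":5.2,"ty":3.9,"tz":5,"rx":0,"ry":0,"rz":-0.56,"hand":8.5},{"tx":5.2,"ty":3.9,"tz":5,"rx":0,"ry":0,"rz":-0.56,"hand":8.5},{"tx":5.2,"ty":3.9,"tz":5,"rx":0,"ry":0,"rz":-0.56,"hand":8.5},{"tx":5.2,"ty":3.9,"tz":5,"rx":0,"ry":0,"rz":-0.56,"hand":8.5},{"tx":5.2,"ty":3.9,"tz":5,"rx":0,"ry":0,"rz":-0.56,"hand":8.5},{"tx":5.2,"ty":3.9,"tz":5,"rx":0,"ry":0,"rz":-0.56,"hand":8.5},{"tx":5.2,"ty":3.9,"tz":8,"rx":0,"ry":0,"rz":-0.56,"hand":8.5},{"tx":5.2,"ty":3.9,"tz":11,"rx":0,"ry":0,"rz":-0.56,"hand":8.5},{"tx":5.2,"ty":3.9,"tz":14,"rx":0,"ry":0,"rz":-0.56,"hand":8.5},{"tx":5.2,"ty":3.9,"tz":16,"rx":0,"ry":0,"rz":-0.56,"hand":8.5},{"tx":5.2,"ty":3.9,"tz":18,"rx":0,"ry":0,"rz":-0.56,"hand":8.5},{"tx":5.2,"ty":3.9,"tz":19.1,"rx":0,"ry":0,"rz":-0.56,"hand":8.5},{"tx":5.2,"ty":3.9,"tz":19.1,"rx":0,"ry":0,"rz":-0.56,"hand":8.5},{"tx":5.2,"ty":3.9,"tz":19.1,"rx":0,"ry":0,"rz":-0.56,"hand":8.5},{"tx":5.2,"ty":3.9,"tz":19.1,"rx":0,"ry":0,"rz":-0.56,"hand":8.5}]}}

```text
clock: 3.1
eef_pos: [0.376, 0.1597, 0.011]
ee_rot: [[-1.0, -0.019, 0.001], [-0.019, 1.0, 0.0], [-0.001, 0.0, -1.0]]
wrist_force: [-0.1, -0.3, -0.3]
grip_width: 0.0851
finger_force: 0.0
```

```bash
python3 - <<'E'
from h import *
cv2.imwrite("pics/scene1.png",env.camera("scene")[80:330,100:420,::-1])
s=env.sense();print(s["eef_pos"],s["wrist_force"],s["clock"])
E
```

```text
[0.3762 0.1598 0.0112] [ 0.1833  0.1466 -0.4755] 3.15
```

View pics/scene1.png

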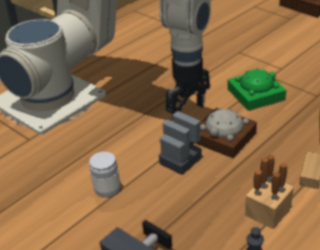

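The gripper is low behind the plinth's robot-side face (about (188,95) in this crop) and clear of it. Next is the sideways push.

Emit:
{"name": "arm_command", "arguments": {"series": [{"tx":-0.5,"ty":0,"tz":0,"rx":0,"ry":0,"rz":0,"hand":8.5},{"tx":-1.0,"ty":0,"tz":0,"rx":0,"ry":0,"rz":0,"hand":8.5},{"tx":-1.5,"ty":0,"tz":0,"rx":0,"ry":0,"rz":0,"hand":8.5},{"tx":-2.0,"ty":0,"tz":0,"rx":0,"ry":0,"rz":0,"hand":8.5},{"tx":-2.3,"ty":0,"tz":0,"rx":0,"ry":0,"rz":0,"hand":8.5},{"tx":-2.6,"ty":0,"tz":0,"rx":0,"ry":0,"rz":0,"hand":8.5},{"tx":-2.9,"ty":0,"tz":0,"rx":0,"ry":0,"rz":0,"hand":8.5},{"tx":-3.2,"ty":0,"tz":0,"rx":0,"ry":0,"rz":0,"hand":8.5},{"tx":-3.5,"ty":0,"tz":0,"rx":0,"ry":0,"rz":0,"hand":8.5},{"tx":-3.8,"ty":0,"tz":0,"rx":0,"ry":0,"rz":0,"hand":8.5},{"tx":-4.1,"ty":0,"tz":0,"rx":0,"ry":0,"rz":0,"hand":8.5},{"tx":-4.4,"ty":0,"tz":0,"rx":0,"ry":0,"rz":0,"hand":8.5},{"tx":-4.7,"ty":0,"tz":0,"rx":0,"ry":0,"rz":0,"hand":8.5},{"tx":-5.0,"ty":0,"tz":0,"rx":0,"ry":0,"rz":0,"hand":8.5},{"tx":-5.3,"ty":0,"tz":0,"rx":0,"ry":0,"rz":0,"hand":8.5},{"tx":-5.6,"ty":0,"tz":0,"rx":0,"ry":0,"rz":0,"hand":8.5},{"tx":-5.9,"ty":0,"tz":0,"rx":0,"ry":0,"rz":0,"hand":8.5},{"tx":-6.2,"ty":0,"tz":0,"rx":0,"ry":0,"rz":0,"hand":8.5},{"tx":-6.5,"ty":0,"tz":0,"rx":0,"ry":0,"rz":0,"hand":8.5},{"tx":-6.8,"ty":0,"tz":0,"rx":0,"ry":0,"rz":0,"hand":8.5}]}}

```text
clock: 4.82
eef_pos: [0.4436, 0.1613, 0.0102]
ee_rot: [[-1.0, -0.021, -0.0], [-0.021, 1.0, -0.0], [0.0, -0.0, -1.0]]
wrist_force: [-3.1, -0.4, -1.8]
grip_width: 0.085
finger_force: 1.6
```

```bash
cat >> h.py <<'E'
from scipy.optimize import least_squares
def plinth(guess,cams=("top",),save=None):
    "fit plinth top-square (z=.036) to dark-brown edges: maximise gradient across the edge via distance transform of LSD lines"
    for cam in cams:
        im=env.camera(cam)[:,:,::-1].copy()
        if save: cv2.imwrite(f"pics/{save}_{cam}.png",im)
        L=cv2.createLineSegmentDetector().detect(cv2.cvtColor(im,cv2.COLOR_BGR2GRAY))[0][:,0]
        A=ray(cam,L[:,:2],.036)[:,:2];B=ray(cam,L[:,2:],.036)[:,:2]
        g=np.array(guess)
        for it in range(4):
            R=np.array([[np.cos(g[2]),-np.sin(g[2])],[np.sin(g[2]),np.cos(g[2])]]);tol=[.012,.008,.005,.004][it]
            a=(A-g[:2])@R;b=(B-g[:2])@R;m=(a+b)/2;d=b-a;ln=np.hypot(*d.T);sel=[]
            for ax in(0,1):
                for sg in(-1,1):
                    k=(abs(m[:,ax]-sg*.06)<tol)&(abs(m[:,1-ax])<.05)&(ln>.03)&(ln<.14)&(abs(d[:,ax])<.2*ln)
                    sel+= [(i,ax,sg) for i in np.where(k)[0]]
            if not sel: print("none");return g
            def f(q):
                R=np.array([[np.cos(q[2]),-np.sin(q[2])],[np.sin(q[2]),np.cos(q[2])]])
                return np.concatenate([[((A[i]-q[:2])@R)[ax]-sg*.06,((B[i]-q[:2])@R)[ax]-sg*.06] for i,ax,sg in sel])
            g=least_squares(f,g,loss="soft_l1",f_scale=.001).x
        print(cam,"plinth",g.round(4),"sides",sorted((ax,sg) for i,ax,sg in sel),"res mm",(abs(f(g)).mean()*1000).round(2))
    return g
E
python3 - <<'E'
from h import *
s=env.sense();print(s["eef_pos"],s["wrist_force"],s["torque"],s["clock"])
plinth([.505,.163,.05],save="p1")
E
```

```text
[0.4436 0.1613 0.0102] [-3.1182 -0.436  -1.7857] [-0.0371  0.6583 -0.0537] 4.8167
none
```

```bash
python3 - <<'E'
import cv2
a=cv2.imread("pics/p1_top.png")[130:350,140:420]; cv2.imwrite("pics/p1c.png",cv2.resize(a,None,fx=2.7,fy=2.7,interpolation=cv2.INTER_CUBIC))
E
```

```text
(no output)
```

View pics/p1c.png

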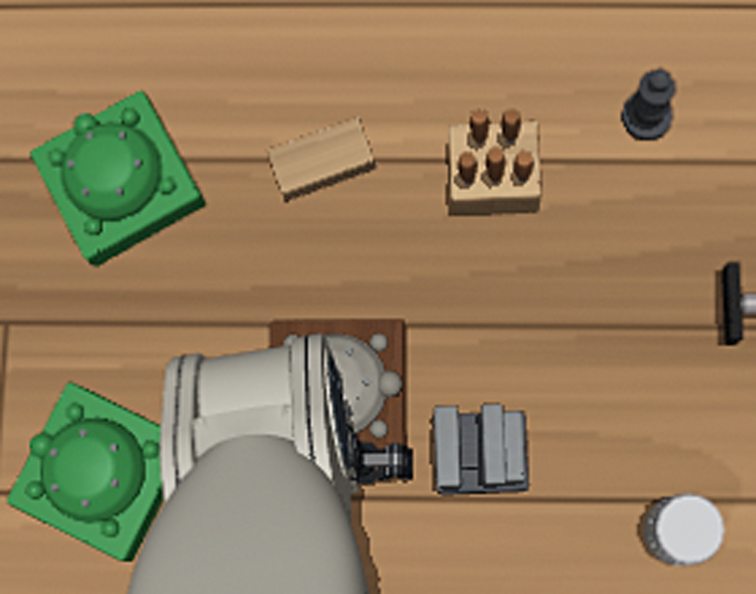

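The plinth is now square to the stop. Its far edge runs from (270,320) to (405,322) in the crop, its right edge is at column 405, and it clears the vise.

```bash
python3 - <<'E'
from h import *
uv=[((c+.5)/2.7-.5+140,(r+.5)/2.7-.5+130) for c,r in [(270,320),(405,321),(405,428)]]
print(ray("top",uv,.036))
E
```

```text
[[0.573  0.2193 0.036 ]
 [0.5731 0.0992 0.036 ]
 [0.4783 0.0974 0.036 ]]
```

Emit:
{"name": "arm_command", "arguments": {"series": [{"tx":-0.3,"ty":0,"tz":0,"rx":0,"ry":0,"rz":0,"hand":8.5},{"tx":-0.7,"ty":0,"tz":0,"rx":0,"ry":0,"rz":0,"hand":8.5},{"tx":-1.1,"ty":0,"tz":0,"rx":0,"ry":0,"rz":0,"hand":8.5},{"tx":-1.5,"ty":0,"tz":0,"rx":0,"ry":0,"rz":0,"hand":8.5},{"tx":-1.9,"ty":0,"tz":0,"rx":0,"ry":0,"rz":0,"hand":8.5},{"tx":-2.3,"ty":0,"tz":0,"rx":0,"ry":0,"rz":0,"hand":8.5},{"tx":-2.7,"ty":0,"tz":0,"rx":0,"ry":0,"rz":0,"hand":8.5},{"tx":-3.1,"ty":0,"tz":0,"rx":0,"ry":0,"rz":0,"hand":8.5},{"tx":-3.5,"ty":0,"tz":0,"rx":0,"ry":0,"rz":0,"hand":8.5},{"tx":-3.9,"ty":0,"tz":0,"rx":0,"ry":0,"rz":0,"hand":8.5},{"tx":-4.3,"ty":0,"tz":0,"rx":0,"ry":0,"rz":0,"hand":8.5},{"tx":-4.7,"ty":0,"tz":0,"rx":0,"ry":0,"rz":0,"hand":8.5},{"tx":-5.1,"ty":0,"tz":0,"rx":0,"ry":0,"rz":0,"hand":8.5},{"tx":-5.5,"ty":0,"tz":0,"rx":0,"ry":0,"rz":0,"hand":8.5},{"tx":-5.9,"ty":0,"tz":0,"rx":0,"ry":0,"rz":0,"hand":8.5},{"tx":-6.3,"ty":0,"tz":0,"rx":0,"ry":0,"rz":0,"hand":8.5},{"tx":-6.6,"ty":0,"tz":0,"rx":0,"ry":0,"rz":0,"hand":8.5},{"tx":-6.9,"ty":0,"tz":0,"rx":0,"ry":0,"rz":0,"hand":8.5},{"tx":-7.1,"ty":0,"tz":0,"rx":0,"ry":0,"rz":0,"hand":8.5},{"tx":-7.2,"ty":0,"tz":0,"rx":0,"ry":0,"rz":0,"hand":8.5}]}}

```text
clock: 6.53
eef_pos: [0.5157, 0.1629, 0.0103]
ee_rot: [[-1.0, -0.021, 0.0], [-0.021, 1.0, 0.0], [-0.0, 0.0, -1.0]]
wrist_force: [-5.0, 0.5, 3.0]
grip_width: 0.0851
finger_force: 2.6
```

Emit:
{"name": "arm_command", "arguments": {"series": [{"tx":1.5,"ty":0,"tz":0,"rx":0,"ry":0,"rz":0,"hand":8.5},{"tx":3,"ty":0,"tz":0,"rx":0,"ry":0,"rz":0,"hand":8.5},{"tx":3,"ty":0,"tz":-4,"rx":0,"ry":0,"rz":0,"hand":8.5},{"tx":3,"ty":0,"tz":-8,"rx":0,"ry":0,"rz":0,"hand":8.5},{"tx":3,"ty":0,"tz":-12,"rx":0,"ry":0,"rz":0,"hand":8.5},{"tx":1,"ty":2,"tz":-14,"rx":0,"ry":0,"rz":0.12,"hand":8.5},{"tx":-1,"ty":4,"tz":-14,"rx":0,"ry":0,"rz":0.24,"hand":8.5},{"tx":-3,"ty":6,"tz":-14,"rx":0,"ry":0,"rz":0.36,"hand":8.5},{"tx":-5,"ty":8,"tz":-14,"rx":0,"ry":0,"rz":0.48,"hand":8.5},{"tx":-7.1,"ty":9.1,"tz":-14,"rx":0,"ry":0,"rz":0.6,"hand":8.5},{"tx":-7.1,"ty":9.1,"tz":-14,"rx":0,"ry":0,"rz":0.72,"hand":8.5},{"tx":-7.1,"ty":9.1,"tz":-14,"rx":0,"ry":0,"rz":0.84,"hand":8.5},{"tx":-7.1,"ty":9.1,"tz":-14,"rx":0,"ry":0,"rz":0.96,"hand":8.5},{"tx":-7.1,"ty":9.1,"tz":-14,"rx":0,"ry":0,"rz":1.08,"hand":8.5},{"tx":-7.1,"ty":9.1,"tz":-14,"rx":0,"ry":0,"rz":1.2,"hand":8.5},{"tx":-7.1,"ty":9.1,"tz":-14,"rx":0,"ry":0,"rz":1.32,"hand":8.5},{"tx":-7.1,"ty":9.1,"tz":-14,"rx":0,"ry":0,"rz":1.44,"hand":8.5},{"tx":-7.1,"ty":9.1,"tz":-14,"rx":0,"ry":0,"rz":1.571,"hand":8.5},{"tx":-7.1,"ty":9.1,"tz":-14,"rx":0,"ry":0,"rz":1.571,"hand":8.5},{"tx":-7.1,"ty":9.1,"tz":-14,"rx":0,"ry":0,"rz":1.571,"hand":8.5}]}}

```text
clock: 8.2
eef_pos: [0.5851, 0.2554, 0.1505]
ee_rot: [[-0.024, 1.0, 0.001], [1.0, 0.024, 0.0], [0.0, 0.001, -1.0]]
wrist_force: [-0.1, -0.9, -0.6]
grip_width: 0.0852
finger_force: 0.0
```

```bash
python3 - <<'E'
from h import *
s=env.sense();print(s["eef_pos"],s["wrist_force"],s["joints"],s["clock"])
plinth([.585,.16,.02],("top","scene"),save="p2")
to([.584,.255,.010],np.pi/2+.02)
E
```

```text
[0.5851 0.2554 0.1505] [-0.1402 -0.9142 -0.5995] [ 0.2804  0.4387  0.0863  1.2171 -0.0001  1.8269] 8.2
top plinth [0.5878 0.1617 0.0173] sides [(0, -1), (0, 1), (1, -1), (1, -1), (1, -1), (1, 1), (1, 1)] res mm 1.66
scene plinth [0.5865 0.1596 0.0513] sides [(0, -1), (0, 1), (1, -1)] res mm 1.33
shift cm [-0.04 -0.09 14.04] rot [ 0.001 -0.     0.005]
```

Emit:
{"name": "arm_command", "arguments": {"series": [{"tx":0,"ty":0,"tz":3,"rx":0,"ry":0,"rz":0.004,"hand":8.5},{"tx":0,"ty":0,"tz":6,"rx":0,"ry":0,"rz":0.004,"hand":8.5},{"tx":0,"ty":0,"tz":9,"rx":0,"ry":0,"rz":0.004,"hand":8.5},{"tx":0,"ty":0,"tz":11.5,"rx":0,"ry":0,"rz":0.004,"hand":8.5},{"tx":0,"ty":0,"tz":13,"rx":0,"ry":0,"rz":0.004,"hand":8.5},{"tx":0,"ty":0,"tz":14,"rx":0,"ry":0,"rz":0.004,"hand":8.5},{"tx":0,"ty":0,"tz":14,"rx":0,"ry":0,"rz":0.004,"hand":8.5},{"tx":0,"ty":0,"tz":14,"rx":0,"ry":0,"rz":0.004,"hand":8.5},{"tx":-0.5,"ty":0,"tz":14,"rx":0,"ry":0,"rz":0.004,"hand":8.5},{"tx":-1.0,"ty":0,"tz":14,"rx":0,"ry":0,"rz":0.004,"hand":8.5},{"tx":-1.5,"ty":0,"tz":14,"rx":0,"ry":0,"rz":0.004,"hand":8.5},{"tx":-1.8,"ty":0,"tz":14,"rx":0,"ry":0,"rz":0.004,"hand":8.5},{"tx":-2.1,"ty":0,"tz":14,"rx":0,"ry":0,"rz":0.004,"hand":8.5},{"tx":-2.4,"ty":0,"tz":14,"rx":0,"ry":0,"rz":0.004,"hand":8.5},{"tx":-2.7,"ty":0,"tz":14,"rx":0,"ry":0,"rz":0.004,"hand":8.5},{"tx":-3.0,"ty":0,"tz":14,"rx":0,"ry":0,"rz":0.004,"hand":8.5},{"tx":-3.4,"ty":0,"tz":14,"rx":0,"ry":0,"rz":0.004,"hand":8.5},{"tx":-3.8,"ty":0,"tz":14,"rx":0,"ry":0,"rz":0.004,"hand":8.5},{"tx":-4.2,"ty":0,"tz":14,"rx":0,"ry":0,"rz":0.004,"hand":8.5},{"tx":-4.6,"ty":0,"tz":14,"rx":0,"ry":0,"rz":0.004,"hand":8.5}]}}

```text
clock: 9.97
eef_pos: [0.5856, 0.2098, 0.0106]
ee_rot: [[-0.018, 1.0, 0.001], [1.0, 0.018, 0.001], [0.001, 0.001, -1.0]]
wrist_force: [0.3, 4.7, 2.3]
grip_width: 0.0851
finger_force: 2.6
```

```bash
python3 - <<'E'
from h import *
s=env.sense();print(s["eef_pos"],s["wrist_force"],s["torque"],s["clock"])
p=s["eef_pos"]
plinth([p[0]+.001,p[1]-.070,.02],("top","scene"),save="p3")
E
```

```text
[0.5856 0.2098 0.0106] [0.3168 4.7033 2.3   ] [ 0.9865 -0.0082 -0.0163] 9.9667
top plinth [0.588  0.144  0.0216] sides [(0, -1), (0, 1), (1, -1), (1, -1)] res mm 0.84
scene plinth [0.5895 0.1374 0.0042] sides [(0, -1), (0, -1), (0, 1), (1, -1), (1, -1)] res mm 1.97
```

Emit:
{"name": "arm_command", "arguments": {"series": [{"tx":-0.4,"ty":0,"tz":0,"rx":0,"ry":0,"rz":0,"hand":8.5},{"tx":-0.9,"ty":0,"tz":0,"rx":0,"ry":0,"rz":0,"hand":8.5},{"tx":-1.4,"ty":0,"tz":0,"rx":0,"ry":0,"rz":0,"hand":8.5},{"tx":-1.9,"ty":0,"tz":0,"rx":0,"ry":0,"rz":0,"hand":8.5},{"tx":-2.4,"ty":0,"tz":0,"rx":0,"ry":0,"rz":0,"hand":8.5},{"tx":-2.9,"ty":0,"tz":0,"rx":0,"ry":0,"rz":0,"hand":8.5},{"tx":-3.4,"ty":0,"tz":0,"rx":0,"ry":0,"rz":0,"hand":8.5},{"tx":-3.9,"ty":0,"tz":0,"rx":0,"ry":0,"rz":0,"hand":8.5},{"tx":-4.4,"ty":0,"tz":0,"rx":0,"ry":0,"rz":0,"hand":8.5},{"tx":-4.9,"ty":0,"tz":0,"rx":0,"ry":0,"rz":0,"hand":8.5},{"tx":-5.4,"ty":0,"tz":0,"rx":0,"ry":0,"rz":0,"hand":8.5},{"tx":-5.9,"ty":0,"tz":0,"rx":0,"ry":0,"rz":0,"hand":8.5},{"tx":-6.4,"ty":0,"tz":0,"rx":0,"ry":0,"rz":0,"hand":8.5},{"tx":-6.9,"ty":0,"tz":0,"rx":0,"ry":0,"rz":0,"hand":8.5},{"tx":-7.4,"ty":0,"tz":0,"rx":0,"ry":0,"rz":0,"hand":8.5},{"tx":-7.9,"ty":0,"tz":0,"rx":0,"ry":0,"rz":0,"hand":8.5},{"tx":-8.4,"ty":0,"tz":0,"rx":0,"ry":0,"rz":0,"hand":8.5},{"tx":-8.9,"ty":0,"tz":0,"rx":0,"ry":0,"rz":0,"hand":8.5},{"tx":-9.4,"ty":0,"tz":0,"rx":0,"ry":0,"rz":0,"hand":8.5},{"tx":-9.8,"ty":0,"tz":0,"rx":0,"ry":0,"rz":0,"hand":8.5}]}}

```text
clock: 11.73
eef_pos: [0.587, 0.1116, 0.0104]
ee_rot: [[-0.017, 1.0, 0.0], [1.0, 0.017, 0.001], [0.001, 0.0, -1.0]]
wrist_force: [0.0, 4.6, 3.3]
grip_width: 0.0847
finger_force: 2.7
```

```bash
python3 - <<'E'
from h import *
s=env.sense();print(s["eef_pos"],s["wrist_force"],s["torque"],s["clock"])
p=s["eef_pos"]
plinth([p[0]+.001,p[1]-.070,.02],("top","scene"),save="p4")
E
```

```text
[0.587  0.1116 0.0104] [0.0407 4.622  3.2506] [ 0.9888 -0.0255 -0.0085] 11.7333
top plinth [0.5899 0.0416 0.0191] sides [(0, -1), (0, 1), (1, -1), (1, -1)] res mm 0.69
scene plinth [0.5883 0.0394 0.0222] sides [(0, -1), (0, 1), (1, -1), (1, -1)] res mm 0.82
```

Emit:
{"name": "arm_command", "arguments": {"series": [{"tx":-0.4,"ty":0,"tz":0,"rx":0,"ry":0,"rz":0,"hand":8.5},{"tx":-1.0,"ty":0,"tz":0,"rx":0,"ry":0,"rz":0,"hand":8.5},{"tx":-1.6,"ty":0,"tz":0,"rx":0,"ry":0,"rz":0,"hand":8.5},{"tx":-2.2,"ty":0,"tz":0,"rx":0,"ry":0,"rz":0,"hand":8.5},{"tx":-2.8,"ty":0,"tz":0,"rx":0,"ry":0,"rz":0,"hand":8.5},{"tx":-3.4,"ty":0,"tz":0,"rx":0,"ry":0,"rz":0,"hand":8.5},{"tx":-4.0,"ty":0,"tz":0,"rx":0,"ry":0,"rz":0,"hand":8.5},{"tx":-4.6,"ty":0,"tz":0,"rx":0,"ry":0,"rz":0,"hand":8.5},{"tx":-5.2,"ty":0,"tz":0,"rx":0,"ry":0,"rz":0,"hand":8.5},{"tx":-5.8,"ty":0,"tz":0,"rx":0,"ry":0,"rz":0,"hand":8.5},{"tx":-6.4,"ty":0,"tz":0,"rx":0,"ry":0,"rz":0,"hand":8.5},{"tx":-7.0,"ty":0,"tz":0,"rx":0,"ry":0,"rz":0,"hand":8.5},{"tx":-7.6,"ty":0,"tz":0,"rx":0,"ry":0,"rz":0,"hand":8.5},{"tx":-8.2,"ty":0,"tz":0,"rx":0,"ry":0,"rz":0,"hand":8.5},{"tx":-8.8,"ty":0,"tz":0,"rx":0,"ry":0,"rz":0,"hand":8.5},{"tx":-9.4,"ty":0,"tz":0,"rx":0,"ry":0,"rz":0,"hand":8.5},{"tx":-10.0,"ty":0,"tz":0,"rx":0,"ry":0,"rz":0,"hand":8.5},{"tx":-10.6,"ty":0,"tz":0,"rx":0,"ry":0,"rz":0,"hand":8.5},{"tx":-11.1,"ty":0,"tz":0,"rx":0,"ry":0,"rz":0,"hand":8.5},{"tx":-11.5,"ty":0,"tz":0,"rx":0,"ry":0,"rz":0,"hand":8.5}]}}

```text
clock: 13.5
eef_pos: [0.5888, -0.0035, 0.0103]
ee_rot: [[-0.017, 1.0, -0.0], [1.0, 0.017, 0.001], [0.001, -0.0, -1.0]]
wrist_force: [0.3, 5.3, 3.2]
grip_width: 0.0848
finger_force: 2.7
```

```bash
python3 - <<'E'
from h import *
s=env.sense();print(s["eef_pos"],s["wrist_force"],s["torque"],s["clock"])
p=s["eef_pos"]
plinth([p[0]+.002,p[1]-.070,.02],("top","scene"),save="p5")
E
```

```text
[ 0.5888 -0.0035  0.0103] [0.3303 5.3337 3.2061] [ 1.0333 -0.0318  0.0212] 13.5
top plinth [ 0.5883 -0.0732  0.0177] sides [(0, -1), (0, 1), (1, -1), (1, -1)] res mm 1.44
scene plinth [ 0.5898 -0.0776  0.0408] sides [(0, -1), (0, -1), (0, 1), (1, -1), (1, 1)] res mm 1.42
```

Emit:
{"name": "arm_command", "arguments": {"series": [{"tx":-0.4,"ty":0,"tz":0,"rx":0,"ry":0,"rz":0,"hand":8.5},{"tx":-0.8,"ty":0,"tz":0,"rx":0,"ry":0,"rz":0,"hand":8.5},{"tx":-1.2,"ty":0,"tz":0,"rx":0,"ry":0,"rz":0,"hand":8.5},{"tx":-1.6,"ty":0,"tz":0,"rx":0,"ry":0,"rz":0,"hand":8.5},{"tx":-2.0,"ty":0,"tz":0,"rx":0,"ry":0,"rz":0,"hand":8.5},{"tx":-2.4,"ty":0,"tz":0,"rx":0,"ry":0,"rz":0,"hand":8.5},{"tx":-2.8,"ty":0,"tz":0,"rx":0,"ry":0,"rz":0,"hand":8.5},{"tx":-3.1,"ty":0,"tz":0,"rx":0,"ry":0,"rz":0,"hand":8.5},{"tx":-3.3,"ty":0,"tz":0,"rx":0,"ry":0,"rz":0,"hand":8.5},{"tx":-3.5,"ty":0,"tz":0,"rx":0,"ry":0,"rz":0,"hand":8.5},{"tx":-3.6,"ty":0,"tz":0,"rx":0,"ry":0,"rz":0,"hand":8.5},{"tx":-3.7,"ty":0,"tz":0,"rx":0,"ry":0,"rz":0,"hand":8.5},{"tx":-3.8,"ty":0,"tz":0,"rx":0,"ry":0,"rz":0,"hand":8.5},{"tx":-3.9,"ty":0,"tz":0,"rx":0,"ry":0,"rz":0,"hand":8.5},{"tx":-4.0,"ty":0,"tz":0,"rx":0,"ry":0,"rz":0,"hand":8.5}]}}

```text
clock: 14.85
eef_pos: [0.5896, -0.0436, 0.0102]
ee_rot: [[-0.017, 1.0, -0.0], [1.0, 0.017, -0.0], [-0.0, -0.0, -1.0]]
wrist_force: [-0.1, 2.8, -2.0]
grip_width: 0.0848
finger_force: 1.5
```

```bash
python3 - <<'E'
from h import *
s=env.sense();print(s["eef_pos"],s["wrist_force"],s["torque"],s["clock"])
p=s["eef_pos"]
plinth([p[0]+.002,p[1]-.070,.02],("top",),save="p6")
s=env.sense();print(s["eef_pos"],s["wrist_force"],s["torque"],s["clock"])
a=cv2.imread("pics/p6_top.png")[180:310,300:500];cv2.imwrite("pics/p6c.png",cv2.resize(a,None,fx=4,fy=4,interpolation=cv2.INTER_CUBIC))
E
```

```text
[ 0.5896 -0.0436  0.0102] [-0.0527  2.8214 -2.0286] [ 0.6142  0.013  -0.0439] 14.85
none
[ 0.5896 -0.0438  0.0102] [-0.6157  2.9536 -1.6989] [0.4732 0.07   0.0114] 14.9
```

View pics/p6c.png

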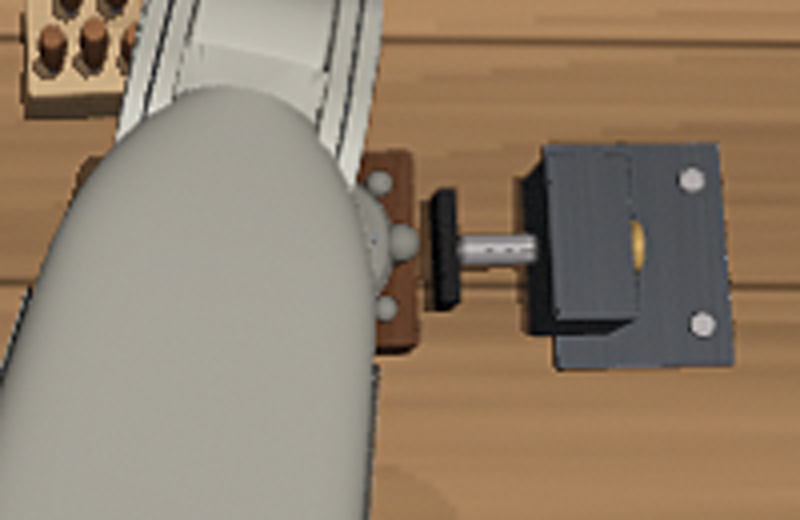

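The plinth is centred on the pad: plinth rows 152–350, pad rows 188–310. Its front edge is at about column 415 and the pad face at about 430, so a few mm remain. I'll creep in by feel.

Emit:
{"name": "arm_command", "arguments": {"series": [{"tx":-0.05,"ty":0,"tz":0,"rx":0,"ry":0,"rz":0,"hand":8.5},{"tx":-0.1,"ty":0,"tz":0,"rx":0,"ry":0,"rz":0,"hand":8.5},{"tx":-0.15,"ty":0,"tz":0,"rx":0,"ry":0,"rz":0,"hand":8.5},{"tx":-0.2,"ty":0,"tz":0,"rx":0,"ry":0,"rz":0,"hand":8.5},{"tx":-0.25,"ty":0,"tz":0,"rx":0,"ry":0,"rz":0,"hand":8.5},{"tx":-0.3,"ty":0,"tz":0,"rx":0,"ry":0,"rz":0,"hand":8.5}]}}

```text
clock: 15.4
eef_pos: [0.5897, -0.0466, 0.0103]
ee_rot: [[-0.017, 1.0, 0.0], [1.0, 0.017, -0.0], [-0.0, 0.0, -1.0]]
wrist_force: [-0.3, 4.0, -1.8]
grip_width: 0.0853
finger_force: 1.5
```

Emit:
{"name": "arm_command", "arguments": {"series": [{"tx":-0.05,"ty":0,"tz":0,"rx":0,"ry":0,"rz":0,"hand":8.5},{"tx":-0.1,"ty":0,"tz":0,"rx":0,"ry":0,"rz":0,"hand":8.5},{"tx":-0.15,"ty":0,"tz":0,"rx":0,"ry":0,"rz":0,"hand":8.5},{"tx":-0.2,"ty":0,"tz":0,"rx":0,"ry":0,"rz":0,"hand":8.5}]}}

```text
clock: 15.73
eef_pos: [0.5897, -0.0486, 0.0103]
ee_rot: [[-0.017, 1.0, -0.0], [1.0, 0.017, 0.0], [0.0, -0.0, -1.0]]
wrist_force: [-1.0, 3.5, -3.0]
grip_width: 0.085
finger_force: 1.5
```

Emit:
{"name": "arm_command", "arguments": {"series": [{"tx":-0.05,"ty":0,"tz":0,"rx":0,"ry":0,"rz":0,"hand":8.5},{"tx":-0.1,"ty":0,"tz":0,"rx":0,"ry":0,"rz":0,"hand":8.5},{"tx":-0.15,"ty":0,"tz":0,"rx":0,"ry":0,"rz":0,"hand":8.5},{"tx":-0.2,"ty":0,"tz":0,"rx":0,"ry":0,"rz":0,"hand":8.5}]}}

```text
clock: 16.07
eef_pos: [0.5898, -0.0507, 0.0103]
ee_rot: [[-0.017, 1.0, 0.0], [1.0, 0.017, -0.0], [-0.0, 0.0, -1.0]]
wrist_force: [0.1, 3.4, -1.6]
grip_width: 0.085
finger_force: 1.5
```

Emit:
{"name": "arm_command", "arguments": {"series": [{"tx":-0.05,"ty":0,"tz":0,"rx":0,"ry":0,"rz":0,"hand":8.5},{"tx":-0.1,"ty":0,"tz":0,"rx":0,"ry":0,"rz":0,"hand":8.5},{"tx":-0.15,"ty":0,"tz":0,"rx":0,"ry":0,"rz":0,"hand":8.5},{"tx":-0.2,"ty":0,"tz":0,"rx":0,"ry":0,"rz":0,"hand":8.5}]}}

```text
clock: 16.4
eef_pos: [0.5898, -0.0526, 0.0103]
ee_rot: [[-0.017, 1.0, 0.0], [1.0, 0.017, -0.0], [-0.0, 0.0, -1.0]]
wrist_force: [-0.1, 3.2, -2.2]
grip_width: 0.0848
finger_force: 1.5
```

Emit:
{"name": "arm_command", "arguments": {"series": [{"tx":-0.05,"ty":0,"tz":0,"rx":0,"ry":0,"rz":0,"hand":8.5},{"tx":-0.1,"ty":0,"tz":0,"rx":0,"ry":0,"rz":0,"hand":8.5},{"tx":-0.15,"ty":0,"tz":0,"rx":0,"ry":0,"rz":0,"hand":8.5},{"tx":-0.2,"ty":0,"tz":0,"rx":0,"ry":0,"rz":0,"hand":8.5}]}}

```text
clock: 16.73
eef_pos: [0.5898, -0.0546, 0.0103]
ee_rot: [[-0.017, 1.0, -0.0], [1.0, 0.017, 0.0], [0.0, -0.0, -1.0]]
wrist_force: [-0.9, 2.5, -2.2]
grip_width: 0.0848
finger_force: 1.5
```

Emit:
{"name": "arm_command", "arguments": {"series": [{"tx":-0.05,"ty":0,"tz":0,"rx":0,"ry":0,"rz":0,"hand":8.5},{"tx":-0.1,"ty":0,"tz":0,"rx":0,"ry":0,"rz":0,"hand":8.5},{"tx":-0.15,"ty":0,"tz":0,"rx":0,"ry":0,"rz":0,"hand":8.5},{"tx":-0.2,"ty":0,"tz":0,"rx":0,"ry":0,"rz":0,"hand":8.5}]}}

```text
clock: 17.07
eef_pos: [0.5898, -0.0564, 0.0103]
ee_rot: [[-0.017, 1.0, -0.0], [1.0, 0.017, 0.0], [0.0, -0.0, -1.0]]
wrist_force: [-0.7, 4.1, -1.7]
grip_width: 0.085
finger_force: 2.5
```

Emit:
{"name": "arm_command", "arguments": {"series": [{"tx":-0.05,"ty":0,"tz":0,"rx":0,"ry":0,"rz":0,"hand":8.5},{"tx":-0.1,"ty":0,"tz":0,"rx":0,"ry":0,"rz":0,"hand":8.5},{"tx":-0.15,"ty":0,"tz":0,"rx":0,"ry":0,"rz":0,"hand":8.5},{"tx":-0.2,"ty":0,"tz":0,"rx":0,"ry":0,"rz":0,"hand":8.5}]}}

```text
clock: 17.4
eef_pos: [0.5898, -0.0578, 0.0103]
ee_rot: [[-0.018, 1.0, -0.0], [1.0, 0.018, 0.001], [0.001, -0.0, -1.0]]
wrist_force: [-0.4, 8.4, -1.3]
grip_width: 0.0852
finger_force: 4.0
```

Emit:
{"name": "arm_command", "arguments": {"series": [{"tx":-0.04,"ty":0,"tz":0,"rx":0,"ry":0,"rz":0,"hand":8.5},{"tx":-0.08,"ty":0,"tz":0,"rx":0,"ry":0,"rz":0,"hand":8.5},{"tx":-0.12,"ty":0,"tz":0,"rx":0,"ry":0,"rz":0,"hand":8.5},{"tx":-0.16,"ty":0,"tz":0,"rx":0,"ry":0,"rz":0,"hand":8.5},{"tx":-0.2,"ty":0,"tz":0,"rx":0,"ry":0,"rz":0,"hand":8.5},{"tx":-0.24,"ty":0,"tz":0,"rx":0,"ry":0,"rz":0,"hand":8.5}]}}

```text
clock: 17.9
eef_pos: [0.5897, -0.0595, 0.0103]
ee_rot: [[-0.018, 1.0, -0.0], [1.0, 0.018, 0.003], [0.003, -0.0, -1.0]]
wrist_force: [-0.4, 11.6, -0.2]
grip_width: 0.0851
finger_force: 5.9
```

Emit:
{"name": "arm_command", "arguments": {"series": [{"tx":-0.04,"ty":0,"tz":0,"rx":0,"ry":0,"rz":0,"hand":8.5},{"tx":-0.08,"ty":0,"tz":0,"rx":0,"ry":0,"rz":0,"hand":8.5},{"tx":-0.1,"ty":0,"tz":0,"rx":0,"ry":0,"rz":0,"hand":8.5},{"tx":-0.1,"ty":0,"tz":0,"rx":0,"ry":0,"rz":0,"hand":8.5},{"tx":-0.1,"ty":0,"tz":0,"rx":0,"ry":0,"rz":0,"hand":8.5},{"tx":-0.1,"ty":0,"tz":0,"rx":0,"ry":0,"rz":0,"hand":8.5}]}}

```text
clock: 18.4
eef_pos: [0.5897, -0.0602, 0.0103]
ee_rot: [[-0.019, 1.0, -0.0], [1.0, 0.019, 0.003], [0.003, -0.0, -1.0]]
wrist_force: [-1.2, 12.6, 0.8]
grip_width: 0.0847
finger_force: 6.3
```

```bash
python3 - <<'E'
from h import *
s=env.sense();print(s["eef_pos"],s["wrist_force"],s["torque"],s["clock"],s["finger_force"])
p=s["eef_pos"]
plinth([p[0]+.001,p[1]-.070,.02],("scene","top"),save="p7")
E
```

```text
[ 0.5897 -0.0602  0.0103] [-1.2056 12.6209  0.7811] [2.3295 0.0334 0.1663] 18.4 6.281536595779471
scene plinth [ 0.5913 -0.1378  0.0403] sides [(0, -1), (0, 1), (1, 1)] res mm 1.12
none
```

Emit:
{"name": "arm_command", "arguments": {"series": [{"tx":-0.03,"ty":0,"tz":0,"rx":0,"ry":0,"rz":0,"hand":8.5},{"tx":-0.03,"ty":0,"tz":0,"rx":0,"ry":0,"rz":0,"hand":8.5},{"tx":-0.03,"ty":0,"tz":0,"rx":0,"ry":0,"rz":0,"hand":8.5},{"tx":-0.03,"ty":0,"tz":0,"rx":0,"ry":0,"rz":0,"hand":8.5},{"tx":-0.03,"ty":0,"tz":0,"rx":0,"ry":0,"rz":0,"hand":8.5},{"tx":-0.03,"ty":0,"tz":0,"rx":0,"ry":0,"rz":0,"hand":8.5},{"tx":-0.03,"ty":0,"tz":0,"rx":0,"ry":0,"rz":0,"hand":8.5},{"tx":-0.03,"ty":0,"tz":0,"rx":0,"ry":0,"rz":0,"hand":8.5},{"tx":-0.03,"ty":0,"tz":0,"rx":0,"ry":0,"rz":0,"hand":8.5},{"tx":-0.03,"ty":0,"tz":0,"rx":0,"ry":0,"rz":0,"hand":8.5},{"tx":-0.03,"ty":0,"tz":0,"rx":0,"ry":0,"rz":0,"hand":8.5},{"tx":-0.03,"ty":0,"tz":0,"rx":0,"ry":0,"rz":0,"hand":8.5},{"tx":-0.03,"ty":0,"tz":0,"rx":0,"ry":0,"rz":0,"hand":8.5},{"tx":-0.03,"ty":0,"tz":0,"rx":0,"ry":0,"rz":0,"hand":8.5},{"tx":-0.03,"ty":0,"tz":0,"rx":0,"ry":0,"rz":0,"hand":8.5},{"tx":-0.03,"ty":0,"tz":0,"rx":0,"ry":0,"rz":0,"hand":8.5},{"tx":-0.03,"ty":0,"tz":0,"rx":0,"ry":0,"rz":0,"hand":8.5},{"tx":-0.03,"ty":0,"tz":0,"rx":0,"ry":0,"rz":0,"hand":8.5}]}}

```text
clock: 20.0
eef_pos: [0.5897, -0.0603, 0.0103]
ee_rot: [[-0.019, 1.0, -0.0], [1.0, 0.019, 0.003], [0.003, -0.0, -1.0]]
wrist_force: [-0.9, 13.3, 0.8]
grip_width: 0.0849
finger_force: 6.5
```

The force held steady at about 13 N total. Free sliding took about 3 N, so the pad sees about 10 N. Now I'll back off gently.

Emit:
{"name": "arm_command", "arguments": {"series": [{"tx":0.1,"ty":0,"tz":0,"rx":0,"ry":0,"rz":0,"hand":8.5},{"tx":0.2,"ty":0,"tz":0,"rx":0,"ry":0,"rz":0,"hand":8.5},{"tx":0.3,"ty":0,"tz":0,"rx":0,"ry":0,"rz":0,"hand":8.5},{"tx":0.4,"ty":0,"tz":0,"rx":0,"ry":0,"rz":0,"hand":8.5},{"tx":0.5,"ty":0,"tz":0,"rx":0,"ry":0,"rz":0,"hand":8.5},{"tx":0.6,"ty":0,"tz":0,"rx":0,"ry":0,"rz":0,"hand":8.5},{"tx":0.7,"ty":0,"tz":0,"rx":0,"ry":0,"rz":0,"hand":8.5},{"tx":0.9,"ty":0,"tz":0,"rx":0,"ry":0,"rz":0,"hand":8.5},{"tx":1.3,"ty":0,"tz":0,"rx":0,"ry":0,"rz":0,"hand":8.5},{"tx":2,"ty":0,"tz":0,"rx":0,"ry":0,"rz":0,"hand":8.5},{"tx":2.5,"ty":0,"tz":0,"rx":0,"ry":0,"rz":0,"hand":8.5},{"tx":3,"ty":0,"tz":0,"rx":0,"ry":0,"rz":0,"hand":8.5},{"tx":3,"ty":0,"tz":-3,"rx":0,"ry":0,"rz":0,"hand":8.5},{"tx":3,"ty":0,"tz":-6,"rx":0,"ry":0,"rz":0,"hand":8.5},{"tx":3,"ty":0,"tz":-10,"rx":0,"ry":0,"rz":0,"hand":8.5},{"tx":3,"ty":0,"tz":-14,"rx":0,"ry":0,"rz":0,"hand":8.5},{"tx":3,"ty":0,"tz":-18,"rx":0,"ry":0,"rz":0,"hand":8.5},{"tx":3,"ty":0,"tz":-22,"rx":0,"ry":0,"rz":0,"hand":8.5},{"tx":3,"ty":0,"tz":-22,"rx":0,"ry":0,"rz":0,"hand":8.5}]}}

```text
clock: 21.58
eef_pos: [0.5916, -0.0321, 0.2386]
ee_rot: [[-0.018, 1.0, 0.011], [1.0, 0.018, -0.002], [-0.002, 0.011, -1.0]]
wrist_force: [-0.1, 0.6, -0.2]
grip_width: 0.0851
finger_force: 0.0
```

Emit:
{"name": "arm_command", "arguments": {"series": [{"tx":4,"ty":0,"tz":0,"rx":0,"ry":0,"rz":0,"hand":8.5},{"tx":8,"ty":0,"tz":0,"rx":0,"ry":0,"rz":0,"hand":8.5},{"tx":12,"ty":0,"tz":0,"rx":0,"ry":0,"rz":0,"hand":8.5},{"tx":16,"ty":0,"tz":0,"rx":0,"ry":0,"rz":0,"hand":8.5},{"tx":20,"ty":0,"tz":0,"rx":0,"ry":0,"rz":0,"hand":8.5},{"tx":24,"ty":0,"tz":0,"rx":0,"ry":0,"rz":0,"hand":8.5},{"tx":24,"ty":0,"tz":0,"rx":0,"ry":0,"rz":0,"hand":8.5},{"tx":24,"ty":0,"tz":0,"rx":0,"ry":0,"rz":0,"hand":8.5}]}}

```text
clock: 22.25
eef_pos: [0.5847, 0.2104, 0.2298]
ee_rot: [[-0.021, 1.0, -0.0], [1.0, 0.021, -0.0], [-0.0, -0.0, -1.0]]
wrist_force: [0.8, 0.1, -0.6]
grip_width: 0.085
finger_force: 0.0
```

```bash
python3 - <<'E'
from h import *
s=env.sense();print(s["eef_pos"],s["wrist_force"],s["clock"])
plinth([.591,-.1275,.02],("scene","top"),save="p8")
a=cv2.imread("pics/p8_top.png")[140:350,225:491];cv2.imwrite("pics/p8c.png",cv2.resize(a,None,fx=2.8,fy=2.8,interpolation=cv2.INTER_CUBIC))
E
```

```text
[0.5847 0.2104 0.2298] [ 0.828   0.1488 -0.573 ] 22.25
scene plinth [ 0.5909 -0.1286  0.0203] sides [(0, -1), (0, -1), (0, 1), (1, 1), (1, 1)] res mm 0.9
top plinth [ 0.5927 -0.1258  0.0251] sides [(0, -1), (0, 1), (1, 1), (1, 1)] res mm 2.26
```

View pics/p8c.png

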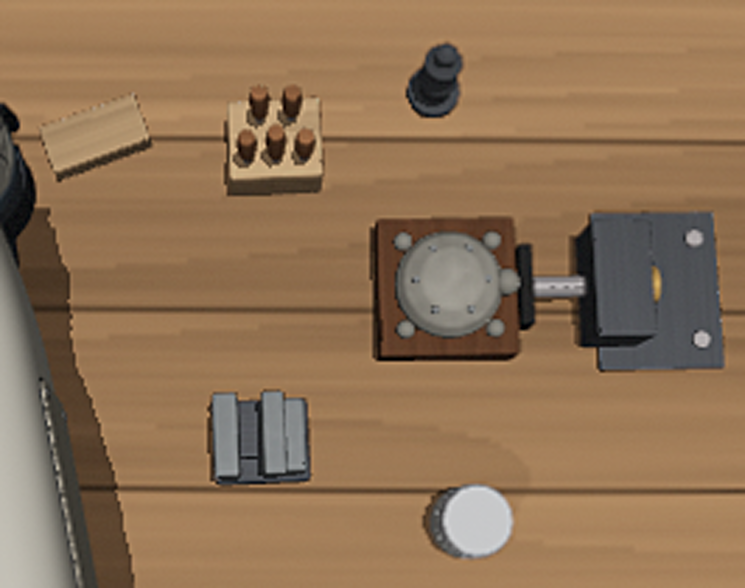

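The plinth edge (column 517) meets the pad (column 518) with a measured yaw of about 0.02, matching the stop. The vise, chisels, torso, tin and offcut haven't moved, and the arm is clear of everything.

```bash
python3 -c "
from plant import env
print(env.close_job())"
```

```text
the job is handed in; nothing more can be done
None
```

The carving was pushed through the gap and pressed against the sprung pad at about 10 N, then released; it now rests touching the pad, square to the stop within about 0.01 rad by camera, and the job is handed in at about 22 s (limit 66 s).

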